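# Draw the twine roll off its leaning spindle

## Task

Swing the steel keeper arm aside so that it no longer blocks the roll of twine, slide the roll straight up along its leaning spindle and off the end without forcing it, then set it down gently, standing upright in the middle of the green saucer, and let go. Leave the mortar, sugar bowl and spatula where they are, and do not push the saucer about.

Things in the scene. Friction and masses are not known exactly. Their poses are not given: they have to be found in the camera images.
- roll: Roll of natural twine wound on an open cardboard core: a rigid cylinder 60 mm in diameter, 90 mm long, with a 30 mm bore right through, 0.15 to 0.27 kg. Origin: centre of its lower end, on its axis; z: along its axis to the upper end. It starts on the spindle, its lower end resting on the spindle's disc, its axis up to 4 mm off the spindle's axis.
- spindle: Fixed wooden post of the twine stand, 22 mm in diameter, 98 mm long, leaning 25 degrees from vertical; its tip stands 8 mm above the seated roll. Origin: on its axis, on the upper face of the disc (72 mm across, 8 mm thick) that carries the roll, 65 mm above the shelf. z: along the post to its tip, leaning roughly away from the robot; y: level; x: towards the robot and up.
- stand: Fixed wooden foot of the stand, a block 150 x 110 x 18 mm on the shelf. Origin: centre of its underside, 65 mm below the spindle's origin; z up; x (150 mm side): level, roughly towards the robot, opposite to the way the spindle leans.
- keeper_pivot (a point): Pivot of the keeper arm, at spindle x = 62, y = 0, z = 102 mm, level with the arm's underside. It is the top of a fixed steel rod 10 mm in diameter that stands parallel to the post, up from the level of the disc. Axes as the spindle's.
- keeper (a joint): Keeper arm's angle, 0 to 1.9 rad, about the spindle's z at the pivot. At 0 (starts 0 to 0.2) the arm, a bar 14 mm wide, 8 mm thick, points along spindle -x across the post's tip and blocks the roll. As it grows the knob swings towards spindle -y (anticlockwise seen from the tip). Clear of the roll from 0.65, clear of a gripper too from 1.5. About 1 N at the knob moves it; it stays where left.
- saucer: Green melamine saucer, 160 mm across the rim, 20 mm high, 0.25 kg, loose on the shelf. Origin: centre of its underside; z up. Its flat inner floor is 5 mm above the origin and about 100 mm across.
- mortar: Small marble mortar, 110 mm across, 75 mm high, loose. Origin: centre of its underside. Leave it alone.
- sugar_bowl: Stainless steel sugar bowl with closed hinged lid, about 100 mm across, 93 mm high, loose, with a small loop handle on one side. Origin: centre of its underside. Leave it alone.
- spatula: Bamboo spatula 260 mm long lying flat on the shelf, loose. Its x axis runs along its length. Leave it alone.
- keeper_knob (a point): A point in the upright steel knob at the free end of the keeper arm, 88 mm from the arm's pivot: a pin 16 mm in diameter, parallel to the spindle, reaching from the arm's underside (spindle z = 102 mm) to 34 mm above it (z = 136 mm). The point lies on its axis, 13 mm below its top. It can be pushed sideways or pinched.
Things that resemble listed ones, but are neither listed nor needed, are in the scene too. Of the things like the roll, leave any that is pink or turquoise; of the rest the smaller one is meant.

How it is judged:
By the outcome, as a careful person would: the job done as asked, in the order asked, and still so for the second after the job is handed in, with the robot touching nothing.
It also fails if it takes over 64 s, if anything falls off the work surface, if the arm or the gripper's body presses on something with over 40 N, if the wrist force passes 120 N, or if a joint passes its speed limit or range.

## Robot

A 6-joint arm with a two-finger parallel gripper is mounted at the origin on the work surface. World frame = base frame: x ahead of the robot, y to its left, z up, the work surface at z = 0. Lengths are in mm, angles in rad, forces in N, time in s.
With the tool pointing down it reaches from about 200 to 875 mm from the base axis. Payload 3.4 kg.
Tool frame: the origin (TCP) lies midway between the tips of the shut fingers; the grasp point (between the pads) lies arm.tcp_to_grasp behind it (arm.tcp_to_grasp is the distance from the TCP to the grasp point, in mm); z points along the fingers, y is the line along which they close (so a half turn about z gives the same grasp; the last joint's range is limited). The gripper opens to 94 mm and grips with 3 to 60 N. Pads are 16 mm wide; open, the fingers measure 119 mm over their backs; the gripper's body (75 mm by 177 mm) begins 78 mm behind the grasp point.
Start: joints at [-1.376, 0.276, 1.505, -0, 1.361, -0.121], TCP at [178.582, -546.602, 205.493] pointing down, gripper open.
Joint ranges: [-2.89, 2.89], [-0.75, 2.08], [0.22, 2.7], [-1.18, 4.32], [0.11, 2.71], [-2.7, 2.7]. Speed limits (rad/s): [2.57, 2.57, 3.14, 3.14, 3.14, 3.14].

## Interface

Orientations are given as a unit quaternion [x, y, z, w].
In Python, from cell import sensors, viewer, ticket, arm gives the robot as it stands.
- The arm moves only by the shell command python3 -m creep 'ROWS'. ROWS is JSON, a list of rows, each a list of 3 entries, a list of its own where there are three numbers: the opening, from 0 (shut) to 1 (fully open), then the shift along the tool's x, y, z in cm, then the turn about the tool's z in degrees. A call has 1 to 8 rows; each row shifts and turns the commanded pose from where the row before left it, along the tool's axes as they then stand; what a row does not reach is not made up. A row lasts 1/12 s, in which the tool goes at most 41.7 mm and 7.16 degrees, less where a joint would pass 70% of its speed; a pose out of reach is approached as far as the arm can. A call with a gripper value outside its range is refused whole. The fingers move at their own pace and stop on an object; the grip force is fixed at half the most. Time passes only in rows, so rows that do not move let the fingers close. It gives the time, the measured TCP pose, the force, the opening and the grip force at its end, in the units of the state.
- sensors.observe(): the state, without advancing time (a new reading comes with each control period).
- viewer.capture(name): name is "scene" or "side" or "wrist"; returns a dict with "pixels" (420x560x3 uint8, blue, green, red), "depth" (420x560 float32, mm along the optical axis (not along the pixel's ray), 0 where there is no reading), "fx", "fy", "cx", "cy" (pixels), "world_to_cam" (4x4, takes a point from world to camera coordinates); the wrist camera has in their place "tool_from_camera" (4x4, takes a point from camera to tool coordinates, whose origin is the TCP and whose axes are the flange's). Camera axes: x right, y down, z forward; pixel columns grow to the right and rows downward; lengths in mm; the calibration is good to about 2 mm. The wrist camera is an equidistant fisheye: a pixel r from the principal point sees the ray r / f radians off the axis. A picture is of the moment at which its call begins: read the wrist's pose just before it.
- ticket.finish_job(): hands the job in; it is judged then, once.
The state is a dict: "clock": time; "joint_pos": joint angles; "qd": joint speeds; "tau": joint torques, N m; "tool_pos": TCP position; "tool_rot": TCP orientation; "ft_force": force on the tool from outside, world axes, zero at the start; "moment": the same for the moment, N m; "gripper_width": finger opening in mm; "grasp_force": force on a finger pad.
Only numpy, scipy, OpenCV 4.12 (cv2) and the standard library are available. Lean on these libraries where they do the work, as an engineer would, in place of code of your own. Each camera call takes 0.05 s, during which the arm holds its last target. There are 200 camera calls.

## Working session

There is one attempt and no reset: what is moved stays moved. The work goes in short steps, Python scripts to look and compute and a shell command to move; the robot and the scene stay as the last step left them, time stands still between calls to the robot, and variables do not carry over. Pictures are saved under pics/ and viewed, at most 10 in all, crops included, and the job is handed in when it is done.

```bash
ls; mkdir -p pics; python3 - <<'E'
from cell import sensors, viewer, arm
import cv2, numpy as np, pickle
print(sensors.observe()); print(arm.tcp_to_grasp, [a for a in dir(arm) if a[0]!='_'])
for n in ["scene","side"]:
    d=viewer.capture(n); pickle.dump(d,open(f"{n}.pkl","wb")); cv2.imwrite(f"pics/{n}0.png",d["pixels"])
    print(n,d["fx"],d["cx"],d["cy"],np.round(d["world_to_cam"],3).tolist())
E
```

```text
pics
{'clock': 0.0, 'joint_pos': array([-1.37599191e+00,  2.76564164e-01,  1.50612073e+00, -1.33692008e-05,
        1.36069001e+00, -1.20981237e-01]), 'qd': array([-0.00274617, -0.00048386,  0.00049012, -0.00218215,  0.00043066,
       -0.00111298]), 'tau': array([ 8.10427500e-04, -4.04581511e+01, -2.37230086e+01,  7.01014884e-02,
        3.43570055e-02, -1.39665112e-04]), 'tool_pos': array([ 178.46342622, -546.0063628 ,  204.62727019]), 'tool_rot': array([ 9.87560190e-01,  1.57238915e-01, -3.94173263e-05, -8.90278276e-04]), 'ft_force': array([ 0.24734088, -0.43127613,  0.05148741]), 'moment': array([ 0.01567519, -0.03994828, -0.01120138]), 'grasp_force': 0.0, 'gripper_width': 93.9416467761217}
18.8 ['IKError', 'tcp_to_grasp']
scene 386.46802562688515 273.35899651024744 207.6108998168275 [[0.751, 0.66, 0.023, -409.921], [0.377, -0.4, -0.835, -76.904], [-0.542, 0.636, -0.549, 1392.163], [0.0, 0.0, 0.0, 1.0]]
side 500.3140612175873 279.5715129735371 211.4759046606134 [[-0.925, -0.38, 0.02, 471.122], [-0.248, 0.561, -0.79, 235.816], [0.289, -0.736, -0.613, 1326.679], [0.0, 0.0, 0.0, 1.0]]
```

View pics/scene0.png

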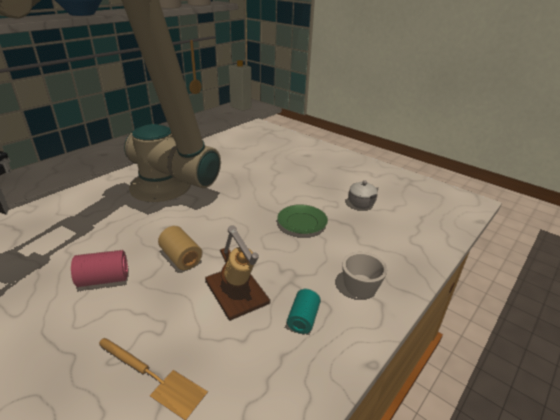

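View pics/side0.png

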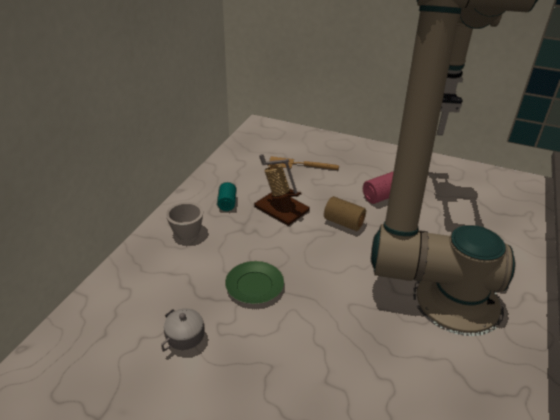

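Roll candidates in the scene view: tan on the spindle (238,267), larger tan one lying on the worktop (180,247), pink (100,267) and turquoise (304,310). The smaller tan one, on the spindle, fits. The saucer is at (302,220). I'll confirm the roll in an enlarged crop.

```bash
cat > h.py <<'E'
import numpy as np, pickle, cv2
def load(n): return pickle.load(open(n+".pkl","rb"))
def cam2w(d): return np.linalg.inv(np.array(d["world_to_cam"]))
def cloud(d):
    z=d["depth"]; v,u=np.mgrid[:z.shape[0],:z.shape[1]]
    P=np.stack([(u-d["cx"])/d["fx"]*z,(v-d["cy"])/d["fy"]*z,z],-1)
    T=cam2w(d); return P@T[:3,:3].T+T[:3,3]
def proj(d,p):
    T=np.array(d["world_to_cam"]); q=np.atleast_2d(p)@T[:3,:3].T+T[:3,3]
    return np.c_[q[:,0]/q[:,2]*d["fx"]+d["cx"],q[:,1]/q[:,2]*d["fy"]+d["cy"]]
def tri(ds,uv):
    A=[];b=[]
    for d,(u,v) in zip(ds,uv):
        T=cam2w(d); r=T[:3,:3]@[(u-d["cx"])/d["fx"],(v-d["cy"])/d["fy"],1]; r/=np.linalg.norm(r)
        M=np.eye(3)-np.outer(r,r); A.append(M); b.append(M@T[:3,3])
    return np.linalg.lstsq(np.vstack(A),np.hstack(b),rcond=None)[0]
E
python3 - <<'E'
from h import *
a=load("scene");b=load("side")
c1=cv2.resize(a["pixels"][215:325,195:280],None,fx=5,fy=5,interpolation=cv2.INTER_CUBIC)[:550,:400]
c2=cv2.resize(b["pixels"][140:230,245:325],None,fx=5,fy=5,interpolation=cv2.INTER_CUBIC)[:550]
c2=cv2.copyMakeBorder(c2,0,100,0,0,cv2.BORDER_CONSTANT)
cv2.imwrite("pics/crop1.png",cv2.convertScaleAbs(np.hstack([c1,c2]),alpha=1.6))
for n,d in (("scene",a),("side",b)):
    P=cloud(d); hsv=cv2.cvtColor(d["pixels"],cv2.COLOR_BGR2HSV)
    g=(hsv[...,0]>45)&(hsv[...,0]<75)&(hsv[...,1]>90)&(abs(P[...,2])<40)
    q=P[g]; print(n,g.sum(),q.min(0),q.max(0),np.percentile(q[:,2],[5,50,95]))
    rim=q[q[:,2]>14]; c=cv2.minEnclosingCircle(q[:,:2].astype(np.float32)); print("circ",c)
    st=[(237,300),(222,283),(240,270)] if n=="scene" else [(280,210),(278,182),(290,200)]
    for u,v in st: print(u,v,P[v,u])
E
```

```text
scene 1001 [440.66119511  96.66574711   3.11185734] [589.06588713 245.46883365  23.27884657] [ 5.68114692 11.80943075 19.6108286 ]
circ ((513.8668212890625, 171.6731414794922), 75.3194580078125)
237 300 [ 610.73731534 -205.86429964   19.16650251]
222 283 [ 542.29315861 -191.39429237   18.91803192]
240 270 [ 632.75877592 -213.7197654   133.81711834]
side 1619 [438.92304751  93.50461421   0.49279588] [590.39204887 242.27517367  25.64434866] [ 3.19005375  9.75140788 18.92565609]
circ ((514.7556762695312, 166.0515594482422), 77.83574676513672)
280 210 [ 570.92242729 -152.17477787   17.32078269]
278 182 [ 586.50727431 -168.69804446  110.53161279]
290 200 [ 547.25684844 -176.32300742   47.68222555]
```

View pics/crop1.png

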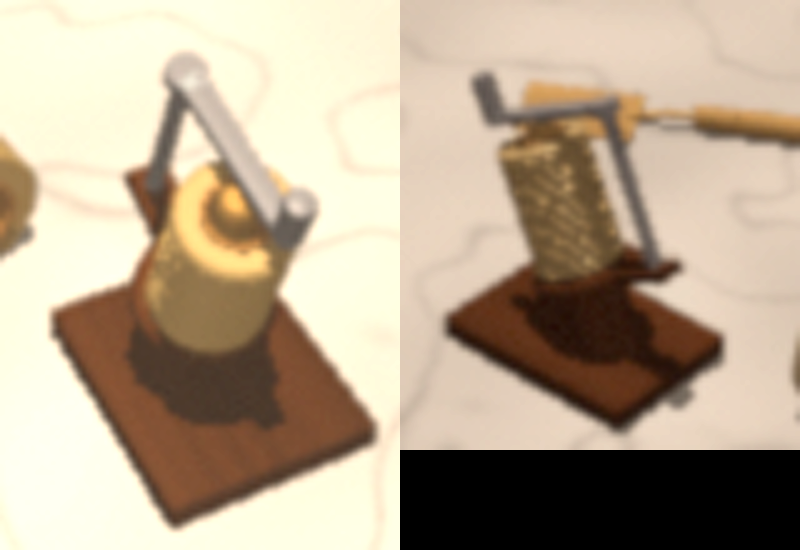

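The crop confirms it: a tan roll sits on the post, the keeper arm lies across it, the pivot head is at crop (187,72), and the knob top is at (299,203) in the left panel and (485,78) in the right. Next I'll fit the stand pose and keeper angle to these points.

```bash
cat >> h.py <<'E'
def frames(x0,y0,yaw,lean=np.radians(25)):
    xs=np.array([np.cos(yaw),np.sin(yaw),0]); ys=np.array([-np.sin(yaw),np.cos(yaw),0]); zs=np.array([0,0,1.])
    z=np.cos(lean)*zs-np.sin(lean)*xs; x=np.cos(lean)*xs+np.sin(lean)*zs
    return np.c_[xs,ys,zs],np.array([x0,y0,0]),np.c_[x,ys,z],np.array([x0,y0,65])
def kn(th,z,r=88): return np.array([62-r*np.cos(th),-r*np.sin(th),z])
E
cat > fit.py <<'E'
from h import *
from scipy.optimize import least_squares
a=load("scene");b=load("side")
A=lambda x,y:(195+x/5-.4,215+y/5-.4); B=lambda x,y:(245+x/5-.4,140+y/5-.4)
oa=np.array([A(52,314),A(175,514),A(375,427),A(187,70),A(299,203)])
ob=np.array([B(222,418),B(48,318),B(322,338),B(212,104),B(85,78)])
def res(p):
    R,t,S,o=frames(*p[:3]); f=lambda x,y:R@[x,y,18]+t; g=lambda q:S@q+o
    pv=g(np.array([62,0,112.])); k=g(kn(p[3],136))
    ra=proj(a,[f(75,55),f(-75,55),f(-75,-55),pv,k])+p[4:6]-oa
    rb=proj(b,[f(75,-55),f(-75,-55),f(75,55),pv,k])+p[6:8]-ob
    return np.r_[ra.ravel(),rb.ravel(),p[4:]*1]
s=least_squares(res,[570,-190,np.pi-.3,.1,0,0,0,0])
print(np.round(s.x,3)); print(np.round(s.fun,1))
R,t,S,o=frames(*s.x[:3]); print("S",np.round(S,3).tolist(),"o",o)
np.save("fit.npy",s.x[:4])
for n,d in (("scene",a),("side",b)):
    P=cloud(d).reshape(-1,3); q=(P-o)@S; m=(np.hypot(q[:,0],q[:,1])<45)&(q[:,2]>8)&(q[:,2]<86)
    q=q[m]; q=q[q[:,0]<40]
    f=least_squares(lambda c:np.hypot(q[:,0]-c[0],q[:,1]-c[1])-30,[0,0],loss="soft_l1"); print(n,"roll off",f.x,len(q),np.abs(f.fun).mean())
    for z in (102,136): 
        pass
    q=(P-o)@S; m=(q[:,2]>98)&(q[:,2]<140)&(np.hypot(q[:,0],q[:,1])<120); print("keeper z",np.percentile(q[m,2],[10,50,90]),"xy",q[m&(q[:,2]>118)][:, :2].mean(0),"knob pred",kn(s.x[3],123))
print("knob w",S@kn(s.x[3],123)+o)
E
python3 fit.py
```

```text
[ 5.76931e+02 -1.77775e+02  2.82000e+00  1.08000e-01  6.16000e-01
  6.12000e-01  7.23000e-01  3.63000e-01]
[-1.  -0.7 -0.9 -0.4  1.  -0.5  0.2  0.4  0.2  0.5 -0.1 -0.1 -0.9  0.3
  1.9 -0.1 -1.4 -0.4 -0.2 -0.1  0.6  0.6  0.7  0.4]
S [[-0.86, -0.316, 0.401], [0.286, -0.949, -0.133], [0.423, 0.0, 0.906]] o [ 576.93100627 -177.77531819   65.        ]
scene roll off [-3.31337072 -1.48183485] 404 1.8552638228496783
keeper z [108.08027453 112.36322564 134.50248398] xy [-28.4477854   -9.01923783] knob pred [-25.4849579   -9.50695227 123.        ]
side roll off [-5.24168806  2.74391544] 451 2.2055643856281675
keeper z [104.40814151 111.19854049 130.65422568] xy [-21.93419438 -12.42674373] knob pred [-25.4849579   -9.50695227 123.        ]
knob w [ 651.17086185 -192.46278108  165.7054492 ]
```

The fit is good to about 1 px, with the knob near (651,-192,166). The saucer is near (514,169). My plan is to straddle the knob with partly open fingers and lead it along its arc. Moving above the knob first.

```bash
cat >> h.py <<'E'
def state():
    from cell import sensors
    s=sensors.observe(); x,y,z,w=s["tool_rot"]
    yaw=np.arctan2(2*(x*y+z*w),1-2*(y*y+z*z)); return s,np.array(s["tool_pos"]),yaw
def plan(wps,start=None):
    "wps: (x,y,z,yaw) -> rows shift cm in pre-turn axes, turn deg"
    if start is None: s,p,a=state(); print("at",p.round(1),round(a,3),"F",s["ft_force"].round(1),"w",round(s["gripper_width"],1))
    else: p,a=np.array(start[:3]),start[3]
    for w in wps:
        d=np.array(w[:3])-p; sh=[np.cos(a)*d[0]+np.sin(a)*d[1],np.sin(a)*d[0]-np.cos(a)*d[1],-d[2]]
        print(np.round(np.array(sh)/10,2).tolist(),round(np.degrees(a-w[3]),1)); p,a=np.array(w[:3]),w[3]
E
python3 - <<'E'
from h import *
p=np.load("fit.npy");R,t,S,o=frames(*p[:3]);a0=p[2]-np.pi
k=S@kn(p[3],121)+o; print(k,a0+p[3])
plan([(k[0],k[1],235,.316),(k[0],k[1],235,a0+p[3])])
E
python3 -m creep '[[0.35,[0,0,-4],0],[0.35,[4,-1.3,0],0],[0.35,[4,-1.3,0],0],[0.35,[4,-1.3,0],0]]'
```

```text
[ 650.368872   -192.19587836  163.89283362] -0.2130262299185851
at [ 178.5 -546.1  204.7] 0.316 F [ 0.7  0.1 -1.2] w 93.8
[55.85, -18.98, -3.03] -0.0
[0.0, 0.0, -0.0] 30.3
clock: 0.43
tool_pos: [280.1, -472.5, 245.6]
tool_rot: [0.988, 0.156, 0.0, 0.0]
ft_force: [1.3, 0.0, -0.1]
gripper_width: 70.6
grasp_force: 0.0
```

```bash
python3 -m creep '[[0.35,[3.9,-1.35,0],0],[0.35,[3.9,-1.35,0],0],[0.35,[3.9,-1.35,0],0],[0.35,[3.9,-1.35,0],0],[0.35,[3.9,-1.35,0],0],[0.35,[3.9,-1.35,0],0],[0.35,[3.9,-1.35,0],0],[0.35,[3.9,-1.35,0],0]]' >/dev/null
python3 -m creep '[[0.35,[3.9,-1.35,0],0],[0.35,[3.9,-1.35,0],0],[0.35,[3.9,-1.35,0],0],[0.35,[0,0,0],7],[0.35,[0,0,0],7],[0.35,[0,0,0],7],[0.35,[0,0,0],7],[0.35,[0,0,0],2]]'
python3 - <<'E'
from h import *
from cell import viewer
s,p,a=state(); plan([(650.4,-192.2,p[2],-.213)])
d=viewer.capture("wrist"); cv2.imwrite("pics/w1.png",d["pixels"]); d["p"]=p;d["a"]=a; pickle.dump(d,open("w1.pkl","wb"))
print(d["fx"],d["cx"],d["cy"],np.round(d["tool_from_camera"],3).tolist())
E
```

```text
clock: 1.77
tool_pos: [641.1, -198.2, 244.6]
tool_rot: [0.994, -0.106, -0.001, -0.0]
ft_force: [-0.0, -0.4, 0.6]
gripper_width: 32.9
grasp_force: 0.0
at [ 641.1 -198.2  244.6] -0.212 F [-0.  -0.4  0.6] w 32.9
[0.78, -0.78, -0.0] 0.1
325.19226210127806 280.37391424400965 208.9411189538199 [[-0.001, -0.962, -0.272, 79.594], [1.0, -0.001, -0.0, -0.154], [0.0, -0.272, 0.962, -178.83], [0.0, 0.0, 0.0, 1.0]]
```

View pics/w1.png

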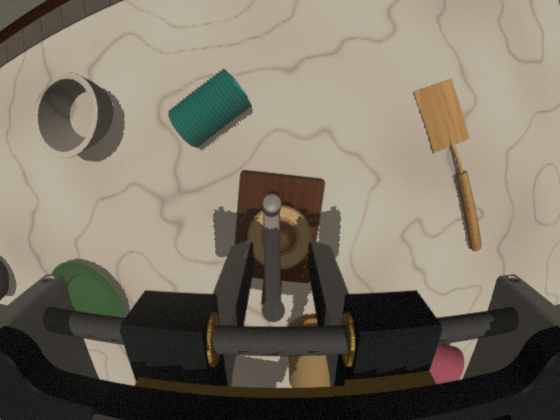

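The wrist view shows the knob top at (272,203) between the fingers, the pivot near (273,312) and the foot corners. I'll check the knob position from this view.

```bash
cat >> h.py <<'E'
def wray(d,u,v,h):
    dx,dy=u-d["cx"],v-d["cy"]; r=np.hypot(dx,dy); th=r/d["fx"]
    c=np.array([np.sin(th)*dx/max(r,1e-9),np.sin(th)*dy/max(r,1e-9),np.cos(th)])
    T=np.array(d["tool_from_camera"]); a=d["a"]
    W=np.array([[np.cos(a),np.sin(a),0],[np.sin(a),-np.cos(a),0],[0,0,-1.]])
    q=W@(T[:3,:3]@c); c0=W@T[:3,3]+d["p"]; return c0+q*(h-c0[2])/q[2]
E
python3 - <<'E'
from h import *
p=np.load("fit.npy");R,t,S,o=frames(*p[:3])
d=load("w1"); print("knob top",wray(d,272,203,177.5),"pred",S@kn(p[3],136)+o)
print("pivot",wray(d,273,312,192),"pred",S@[62,0,111]+o)
for uv,c in (((242,171),(-75,-55)),((324,179),(-75,55))): print(wray(d,*uv,18),R@[*c,18]+t)
E
```

```text
knob top [ 657.05331562 -194.64853475  177.5       ] pred [ 656.38379587 -194.19764876  177.48745043]
pivot [ 567.92229913 -175.69640719  192.        ] pred [ 568.12538667 -174.84480251  191.80249659]
[ 665.87882621 -153.54056862   18.        ] [ 665.46112329 -149.2723643    18.        ]
[ 633.82004076 -253.15241291   18.        ] [ 630.72611308 -253.6441951    18.        ]
```

The model agrees with the wrist view to about 1 mm. Next, go down onto the knob and compute the arc rows.

```bash
python3 -m creep '[[0.35,[0.8,-0.8,0],0],[0.35,[0,0,3],0],[0.35,[0,0,3],0],[0.35,[0,0,2],0],[0.35,[0,0,0],0]]'
python3 - <<'E'
from h import *
p=np.load("fit.npy");R,t,S,o=frames(*p[:3]);a0=p[2]-np.pi
ths=list(np.arange(.2,1.96,.11))+[1.98]
w=[(*(S@kn(th,121)+o),a0+th) for th in ths]
plan(w)
E
```

```text
clock: 2.23
tool_pos: [648.2, -190.6, 159.9]
tool_rot: [0.995, -0.103, -0.005, -0.002]
ft_force: [-1.3, 0.2, -0.8]
gripper_width: 32.8
grasp_force: 0.0
at [ 648.2 -190.6  159.9] -0.207 F [-1.3  0.2 -0.8] w 32.8
[0.23, -0.7, -0.45] -4.9
[-0.03, -0.96, -0.1] -6.3
[-0.02, -0.96, -0.15] -6.3
[-0.02, -0.95, -0.19] -6.3
[-0.01, -0.94, -0.23] -6.3
[-0.01, -0.93, -0.26] -6.3
[-0.01, -0.92, -0.29] -6.3
[-0.01, -0.91, -0.32] -6.3
[-0.01, -0.9, -0.35] -6.3
[-0.01, -0.89, -0.37] -6.3
[-0.02, -0.89, -0.39] -6.3
[-0.03, -0.88, -0.4] -6.3
[-0.04, -0.88, -0.41] -6.3
[-0.05, -0.88, -0.41] -6.3
[-0.06, -0.88, -0.41] -6.3
[-0.07, -0.88, -0.4] -6.3
[-0.1, -1.04, -0.45] -7.4
```

```bash
python3 -m creep '[[0.35,[0.2,-0.7,-0.4],-5],[0.35,[0,-0.95,-0.1],-6.3],[0.35,[0,-0.95,-0.15],-6.3],[0.35,[0,-0.95,-0.2],-6.3]]'
python3 - <<'E'
from h import *
p=np.load("fit.npy");R,t,S,o=frames(*p[:3]);a0=p[2]-np.pi
ths=np.arange(.64,1.97,.11)
plan([(*(S@kn(th,121)+o),a0+th) for th in ths])
s,q,a=state(); r=(q-o)@S-[62,0,0]; print("tool theta",np.arctan2(-r[1],-r[0]),"r",np.hypot(r[0],r[1]),"z",r[2],"yaw th",a-a0)
E
```

```text
clock: 2.57
tool_pos: [655.7, -157.6, 175.2]
tool_rot: [0.994, 0.108, 0.001, 0.001]
ft_force: [-0.5, -1.1, -0.2]
gripper_width: 32.9
grasp_force: 0.4
at [ 655.7 -157.6  175.2] 0.215 F [-0.5 -1.1 -0.2] w 32.9
[-0.38, -1.21, 0.41] -5.9
[-0.01, -0.93, -0.26] -6.3
[-0.01, -0.92, -0.29] -6.3
[-0.01, -0.91, -0.32] -6.3
[-0.01, -0.9, -0.35] -6.3
[-0.01, -0.89, -0.37] -6.3
[-0.02, -0.89, -0.39] -6.3
[-0.03, -0.88, -0.4] -6.3
[-0.04, -0.88, -0.41] -6.3
[-0.05, -0.88, -0.41] -6.3
[-0.06, -0.88, -0.41] -6.3
[-0.07, -0.88, -0.4] -6.3
[-0.08, -0.88, -0.39] -6.3
tool theta 0.5175289802785146 r 89.05261769384413 z 128.7250799485259 yaw th 0.5366941486369043
```

```bash
python3 -m creep '[[0.35,[-0.1,-1,0.2],-6],[0.35,[0,-0.95,-0.2],-6.3],[0.35,[0,-0.95,-0.25],-6.3],[0.35,[0,-0.9,-0.3],-6.3],[0.35,[0,-0.9,-0.35],-6.3],[0.35,[0,-0.9,-0.35],-6.3]]'
python3 - <<'E'
from h import *
p=np.load("fit.npy");R,t,S,o=frames(*p[:3]);a0=p[2]-np.pi
ths=[*np.arange(1.3,1.93,.11),1.97]
plan([(*(S@kn(th,121)+o),a0+th) for th in ths])
s,q,a=state(); r=(q-o)@S-[62,0,0]; print("tool theta",np.arctan2(-r[1],-r[0]),"r",np.hypot(r[0],r[1]),"z",r[2],"yaw th",a-a0)
E
```

```text
clock: 3.07
tool_pos: [629.6, -108.6, 188.1]
tool_rot: [0.907, 0.422, 0.001, 0.001]
ft_force: [0.5, -1.0, 0.3]
gripper_width: 33.1
grasp_force: 0.4
at [ 629.6 -108.6  188.1] 0.87 F [ 0.5 -1.   0.3] w 33.1
[-0.2, -1.19, -0.28] -6.2
[-0.03, -0.88, -0.4] -6.3
[-0.04, -0.88, -0.41] -6.3
[-0.05, -0.88, -0.41] -6.3
[-0.06, -0.88, -0.41] -6.3
[-0.07, -0.88, -0.4] -6.3
[-0.09, -0.96, -0.42] -6.9
tool theta 1.164060700179691 r 89.57035507164959 z 123.4375721602153 yaw th 1.1916356443571146
```

```bash
python3 -m creep '[[0.35,[-0.1,-1,-0.3],-6],[0.35,[0,-0.9,-0.4],-6.3],[0.35,[0,-0.9,-0.4],-6.3],[0.35,[-0.05,-0.9,-0.4],-6.3],[0.35,[-0.05,-0.9,-0.4],-6.3],[0.35,[-0.05,-0.9,-0.4],-6.3],[0.35,[-0.1,-0.6,-0.25],-4],[0.35,[0,0,0],0]]'
python3 - <<'E'
from h import *
from cell import viewer
p=np.load("fit.npy");R,t,S,o=frames(*p[:3]);a0=p[2]-np.pi
th=1.97
plan([(*(S@kn(th,121)+o),a0+th)])
s,q,a=state(); r=(q-o)@S-[62,0,0]; print("tool theta",np.arctan2(-r[1],-r[0]),"r",np.hypot(r[0],r[1]),"z",r[2],"yaw th",a-a0)
E
```

```text
clock: 3.73
tool_pos: [573.0, -88.4, 214.5]
tool_rot: [0.7, 0.714, 0.001, 0.002]
ft_force: [0.2, -0.5, 0.7]
gripper_width: 33.0
grasp_force: 0.0
at [573.  -88.4 214.5] 1.59 F [ 0.2 -0.5  0.7] w 33.0
[-0.09, -0.47, -0.09] -3.4
tool theta 1.9169536106826228 r 88.79774839050974 z 121.95230208809336 yaw th 1.9112272242096346
```

```bash
python3 -m creep '[[0.35,[-0.1,-0.4,-0.1],-2],[0.35,[0,0,0],0],[0.35,[0,0.4,0],0],[0.35,[0,0,-3],0],[0.35,[0,0,-3.5],0],[0.35,[0,0,-1],0]]'
python3 - <<'E'
from h import *
from cell import viewer
for n in ("scene","side"):
    d=viewer.capture(n); pickle.dump(d,open(n+"1.pkl","wb"))
    p=np.load("fit.npy");R,t,S,o=frames(*p[:3]); P=cloud(d).reshape(-1,3); q=(P-o)@S
    r=np.hypot(q[:,0]-62,q[:,1]); m=(q[:,2]>112)&(q[:,2]<138)&(r<100)&(r>70)&(P[:,2]<235); 
    print(n,m.sum(), np.median(np.arctan2(-q[m,1],62-q[m,0])) if m.any() else None)
    m=(q[:,2]>102)&(q[:,2]<112)&(r<75)&(r>15); print(m.sum(), np.median(np.arctan2(-q[m,1],62-q[m,0])) if m.any() else None)
    q=q[(np.hypot(q[:,0],q[:,1])<45)&(q[:,2]>84)&(q[:,2]<95)]; print("top",q.mean(0),len(q))
a=load("scene1");b=load("side1")
c1=cv2.resize(a["pixels"][190:300,185:285],None,fx=4,fy=4,interpolation=cv2.INTER_CUBIC)
c2=cv2.resize(b["pixels"][120:230,235:335],None,fx=4,fy=4,interpolation=cv2.INTER_CUBIC)
cv2.imwrite("pics/crop2.png",cv2.convertScaleAbs(np.hstack([c1,c2]),alpha=1.6))
E
```

```text
clock: 4.23
tool_pos: [574.6, -90.0, 292.6]
tool_rot: [0.689, 0.725, 0.001, 0.003]
ft_force: [0.1, -1.2, 0.8]
gripper_width: 33.0
grasp_force: 0.0
scene 66 1.8650915620039261
69 1.7873138132533726
top [-6.04617949  1.15377904 90.16198958] 422
side 53 1.9294493830245179
38 1.9927657148975635
top [-4.70551828 -9.60046336 89.12802465] 38
```

View pics/crop2.png

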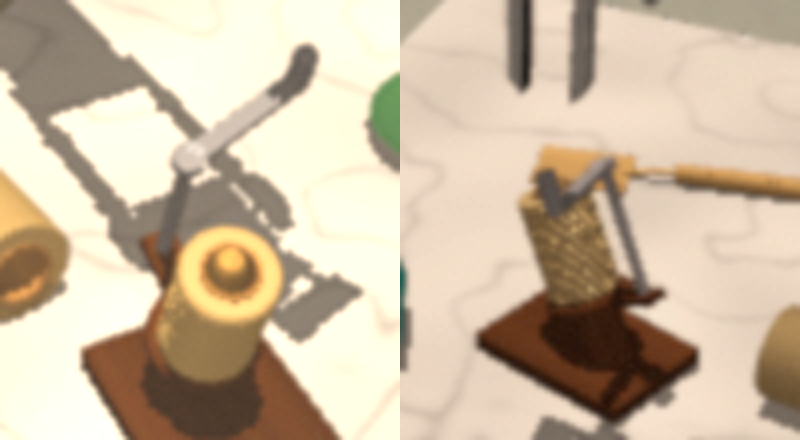

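The keeper is swung to about 1.85 rad, pointing away from the roll, and the roll top with the post tip is free. Next, turn back and go above the roll with the gripper open.

```bash
python3 -m creep '[[1,[0,0,0],7],[1,[0,0,0],7],[1,[0,0,0],7],[1,[0,0,0],7],[1,[0,0,0],7],[1,[0,0,0],7],[1,[0,0,0],7],[1,[0,0,0],7]]' >/dev/null
python3 -m creep '[[1,[0,0,0],7],[1,[0,0,0],7],[1,[0,0,0],7],[1,[0,0,0],7],[1,[0,0,0],7],[1,[0,0,0],7],[1,[0,0,0],7],[1,[0,0,0],7]]'
python3 - <<'E'
from h import *
p=np.load("fit.npy");R,t,S,o=frames(*p[:3]);a0=p[2]-np.pi
g=S@[-3,0,60]+o; print(g,a0); plan([(g[0],g[1],260,a0),(g[0],g[1],g[2]-18.8,a0)])
E
```

```text
clock: 5.67
tool_pos: [571.4, -89.2, 285.4]
tool_rot: [0.986, -0.168, -0.002, -0.0]
ft_force: [0.5, -0.6, -0.4]
gripper_width: 94.3
grasp_force: 0.0
[ 603.57051093 -186.64096191  118.11061244] -0.3212710376408938
at [571.4 -89.2 285.4] -0.339 F [ 0.5 -0.6 -0.4] w 94.3
[6.27, 8.12, 2.54] -1.0
[0.0, -0.0, 16.07] 0.0
```

```bash
python3 -m creep '[[1,[2.1,2.7,0],0],[1,[2.1,2.7,0],-1],[1,[2.1,2.7,0],0],[1,[0,0,2],0],[1,[0,0,0],0],[1,[0,0,0],0]]'
python3 - <<'E'
from h import *
from cell import viewer
s,p,a=state()
d=viewer.capture("wrist"); d["p"]=p;d["a"]=a; pickle.dump(d,open("w2.pkl","wb"))
f=np.load("fit.npy");R,t,S,o=frames(*f[:3]); g=S@[-3,0,60]+o; plan([(g[0],g[1],260,-.3213)])
c=d["pixels"][130:340,150:410]; cv2.imwrite("pics/w2.png",cv2.resize(c,None,fx=2.8,fy=2.8,interpolation=cv2.INTER_CUBIC))
E
```

```text
clock: 6.17
tool_pos: [604.6, -185.7, 264.8]
tool_rot: [0.988, -0.157, -0.003, -0.001]
ft_force: [0.2, 0.2, -0.4]
gripper_width: 94.1
grasp_force: 0.0
at [ 605.3 -185.5  266.4] -0.314 F [0.8 0.5 0.5] w 94.3
[-0.13, 0.16, 0.64] 0.4
```

View pics/w2.png

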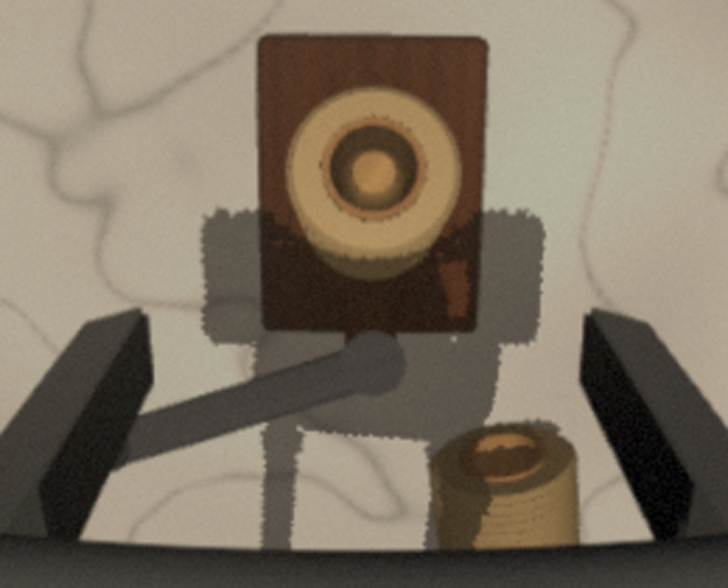

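The roll's top ring is centred at crop (375,172) and the post tip at (375,172). The keeper is clear to the left. Next I'll convert these to positions.

```bash
python3 - <<'E'
from h import *
f=np.load("fit.npy");R,t,S,o=frames(*f[:3]); d=load("w2"); u,v=150+375/2.8-.3,130+172/2.8-.3
c=wray(d,u,v,146.5); print("rolltop",c,(c-o)@S); c=wray(d,u,v,153.8); print("tip",c,(c-o)@S)
E
```

```text
rolltop [ 615.95333927 -192.29686687  146.5       ] [-3.26921963  1.45635898 91.44976255]
tip [ 617.53530294 -192.73744754  153.8       ] [-1.67058308  1.37485612 98.75896489]
```

```bash
python3 -m creep '[[1,[0,0.3,3],0.4],[1,[0,0,3.5],0],[1,[0,0,3.5],0],[1,[0,0,3],0],[1,[0,0,2],0],[1,[0,0,1],0],[1,[0,0,0],0],[1,[0,0,0],0]]'
python3 - <<'E'
from h import *
f=np.load("fit.npy");R,t,S,o=frames(*f[:3]); g=S@[-3,1.4,64]+o; plan([(*(g-[0,0,18.8]),-.3213)])
E
```

```text
clock: 6.88
tool_pos: [605.9, -188.8, 109.0]
tool_rot: [0.987, -0.16, 0.001, 0.0]
ft_force: [-0.1, -0.1, 1.4]
gripper_width: 93.6
grasp_force: 0.0
at [ 605.9 -188.8  109. ] -0.32 F [-0.1 -0.1  1.4] w 93.6
[-0.12, 0.01, 0.6] 0.0
```

```bash
python3 -m creep '[[1,[-0.1,0,0.6],0],[0.65,[0,0,0],0],[0.65,[0,0,0],0],[0.65,[0,0,0],0],[0.65,[0,0,0],0],[0.65,[0,0,0],0]]'; python3 -m creep '[[0.5,[0,0,0],0],[0.5,[0,0,0],0],[0.5,[0,0,0],0]]'
python3 - <<'E'
from h import *
f=np.load("fit.npy");R,t,S,o=frames(*f[:3]); s,q,a=state(); print((q+[0,0,18.8]-o)@S,s["moment"].round(2)); plan([])
E
```

```text
clock: 7.38
tool_pos: [604.5, -189.1, 102.4]
tool_rot: [0.987, -0.16, 0.0, 0.0]
ft_force: [0.5, 0.1, -0.3]
gripper_width: 64.3
grasp_force: 0.0
clock: 7.63
tool_pos: [604.6, -188.9, 102.3]
tool_rot: [0.987, -0.16, 0.0, 0.0]
ft_force: [-0.3, 0.8, 1.6]
gripper_width: 60.7
grasp_force: 30.0
[-3.31932886  1.8491797  63.44628763] [ 0.15 -0.03  0.03]
at [ 604.6 -188.9  102.3] -0.321 F [-0.3  0.8  1.6] w 60.7
```

```bash
python3 -m creep '[[0.5,[0.1,0,-0.4],0],[0.5,[0.17,0,-0.36],0],[0.5,[0,0,0],0]]'; python3 -m creep '[[0.5,[0.42,0,-0.9],0],[0.5,[0.42,0,-0.9],0],[0.5,[0,0,0],0]]'
```

```text
clock: 7.88
tool_pos: [607.5, -190.1, 110.0]
tool_rot: [0.987, -0.16, 0.0, 0.0]
ft_force: [0.7, -0.4, -2.3]
gripper_width: 60.5
grasp_force: 30.0
clock: 8.13
tool_pos: [617.1, -193.4, 130.0]
tool_rot: [0.987, -0.16, 0.002, 0.001]
ft_force: [0.5, -0.8, -0.9]
gripper_width: 60.1
grasp_force: 30.0
```

```bash
python3 -m creep '[[0.5,[0.42,0,-0.9],0],[0.5,[0.42,0,-0.9],0],[0.5,[0.42,0,-0.9],0],[0.5,[0,0,0],0]]';python3 -m creep '[[0.5,[0.42,0,-0.9],0],[0.5,[0.42,0,-0.9],0],[0.5,[0.42,0,-0.9],0],[0.5,[0,0,0],0]]';python3 -m creep '[[0.5,[0.42,0,-0.9],0],[0.5,[0.42,0,-0.9],0],[0.5,[0.42,0,-0.9],0],[0.5,[0.42,0,-0.9],0],[0.5,[0,0,-2],0],[0.5,[0,0,-2],0],[0.5,[0,0,0],0]]'
python3 - <<'E'
from h import *
from cell import viewer
f=np.load("fit.npy");R,t,S,o=frames(*f[:3]); s,q,a=state(); print((q+[0,0,18.8]-o)@S,s["moment"].round(2)); plan([])
d=viewer.capture("side"); pickle.dump(d,open("side2.pkl","wb")); uv=proj(d,q)[0].astype(int); print(uv)
x0,y0=max(uv[0]-60,0),max(uv[1]-50,0); cv2.imwrite("pics/s2.png",cv2.convertScaleAbs(cv2.resize(d["pixels"][y0:y0+120,x0:x0+120],None,fx=4,fy=4,interpolation=cv2.INTER_CUBIC),alpha=1.5))
E
```

```text
clock: 8.47
tool_pos: [629.2, -197.3, 157.3]
tool_rot: [0.987, -0.16, 0.003, 0.001]
ft_force: [0.8, -0.2, -2.3]
gripper_width: 60.7
grasp_force: 30.0
clock: 8.8
tool_pos: [641.0, -201.3, 184.0]
tool_rot: [0.987, -0.16, 0.003, 0.001]
ft_force: [0.7, 0.4, -1.5]
gripper_width: 60.8
grasp_force: 30.0
clock: 9.38
tool_pos: [656.6, -206.5, 261.8]
tool_rot: [0.987, -0.16, 0.004, 0.001]
ft_force: [0.7, -0.6, -0.7]
gripper_width: 60.4
grasp_force: 30.0
[ 14.36782087   2.0651505  231.1514002 ] [ 0.05 -0.02  0.02]
at [ 656.6 -206.5  261.8] -0.321 F [ 0.7 -0.6 -0.7] w 60.4
[262 128]
```

View pics/s2.png

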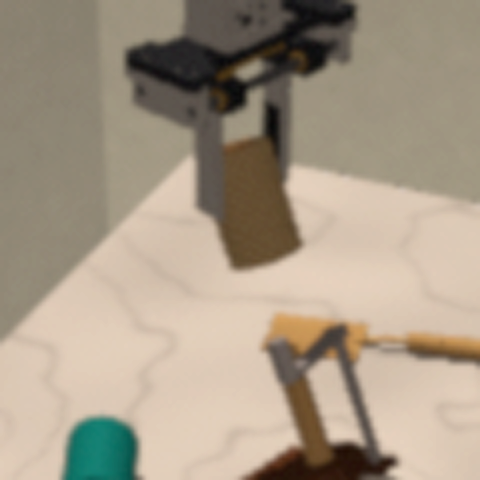

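The roll is off the post and held at a 25° tilt, with the post standing clear below it. To keep from pushing the saucer, I'll straighten the roll in the grip by pressing its low edge on a bare patch of worktop first. Now finding a free patch.

```bash
python3 - <<'E'
from h import *
from scipy.spatial import cKDTree
Q=[]
for n in ("scene","side"):
    P=cloud(load(n)).reshape(-1,3); Q.append(P[(P[:,2]>8)&(P[:,2]<240)&(P[:,0]>250)&(P[:,0]<900)&(abs(P[:,1])<500)])
Q=np.vstack(Q); T=cKDTree(Q[:,:2])
gx,gy=np.meshgrid(np.arange(400,700,20),np.arange(-160,160,20)); G=np.c_[gx.ravel(),gy.ravel()]
D=T.query(G)[0]; i=np.argsort(-D)[:6]; print(np.c_[G[i],D[i]].round())
# saucer rim fit
from scipy.optimize import least_squares
for n in ("scene","side"):
    d=load(n);P=cloud(d);hsv=cv2.cvtColor(d["pixels"],cv2.COLOR_BGR2HSV)
    g=((hsv[...,0]>45)&(hsv[...,0]<75)&(hsv[...,1]>90)&(abs(P[...,2])<40)).astype(np.uint8)
    c=max(cv2.findContours(g,0,1)[0],key=cv2.contourArea)[:,0]; T_=cam2w(d); 
    r=np.c_[(c[:,0]-d["cx"])/d["fx"],(c[:,1]-d["cy"])/d["fy"],np.ones(len(c))]@T_[:3,:3].T
    w=T_[:3,3]+r*((19-T_[2,3])/r[:,2])[:,None]
    f=least_squares(lambda p:np.hypot(w[:,0]-p[0],w[:,1]-p[1])-p[2],[514,170,80],loss="soft_l1"); print(n,f.x,np.abs(f.fun).mean())
E
```

```text
[[640.   0. 108.]
 [640. -20. 107.]
 [660. -20.  95.]
 [620. -20.  94.]
 [640. -40.  92.]
 [660.   0.  92.]]
scene [514.64992438 171.063939    72.22326701] 1.4342395592528996
side [514.76043043 168.23174124  73.04715835] 6.546950486546631
```

```bash
python3 -m creep '[[0.5,[-1.54,-3.6,0],0],[0.5,[-1.54,-3.6,0],0],[0.5,[-1.54,-3.6,0],0],[0.5,[-1.54,-3.6,0],0],[0.5,[-1.54,-3.6,0],0],[0.5,[0,0,4],0],[0.5,[0,0,4],0],[0.5,[0,0,4],0]]' >/dev/null;python3 -m creep '[[0.5,[0,0,3],0],[0.5,[0,0,2.5],0],[0.5,[0,0,1.5],0],[0.5,[0,0,0],0],[0.5,[0,0,0],0]]'
```

```text
clock: 10.52
tool_pos: [636.9, -10.4, 65.7]
tool_rot: [0.987, -0.16, -0.002, 0.0]
ft_force: [0.2, -0.5, -2.1]
gripper_width: 60.7
grasp_force: 30.0
```

```bash
python3 -m creep '[[0.5,[0,0,0.7],0],[0.5,[0,0,0.5],0],[0.5,[0,0,0],0]]';python3 -m creep '[[0.5,[0,0,0.2],0],[0.5,[0,0,0],0]]';python3 -m creep '[[0.5,[0,0,0.2],0],[0.5,[0,0,0],0]]'
```

```text
clock: 10.77
tool_pos: [638.3, -10.6, 55.4]
tool_rot: [0.987, -0.16, -0.0, 0.0]
ft_force: [-0.2, -0.0, -2.4]
gripper_width: 60.4
grasp_force: 30.0
clock: 10.93
tool_pos: [638.7, -10.6, 53.9]
tool_rot: [0.987, -0.16, 0.0, 0.0]
ft_force: [0.4, 0.5, -2.4]
gripper_width: 60.2
grasp_force: 30.0
clock: 11.1
tool_pos: [638.5, -10.6, 51.6]
tool_rot: [0.987, -0.16, 0.0, 0.0]
ft_force: [0.0, -0.7, -2.2]
gripper_width: 60.7
grasp_force: 30.0
```

```bash
python3 -m creep '[[0.5,[0,0,0.15],0],[0.5,[0,0,0],0]]'|grep -E "tool_pos|ft";python3 -m creep '[[0.5,[0,0,0.15],0],[0.5,[0,0,0],0]]'|grep -E "tool_pos|ft"
```

```text
tool_pos: [638.8, -10.6, 50.8]
ft_force: [-0.6, -0.7, 2.6]
tool_pos: [639.1, -10.7, 50.6]
ft_force: [-1.6, 0.1, 8.5]
```

```bash
python3 -m creep '[[0.5,[-0.3,0,0.02],0],[0.5,[-0.3,0,0.03],0],[0.5,[0,0,0],0]]'|grep -E "tool_pos|ft";python3 -m creep '[[0.5,[-0.3,0,0.04],0],[0.5,[-0.3,0,0.04],0],[0.5,[0,0,0],0]]'|grep -E "tool_pos|ft"
python3 - <<'E'
from h import *
from cell import viewer
d=viewer.capture("side"); s,q,a=state(); uv=proj(d,q)[0].astype(int)
x0,y0=max(uv[0]-60,0),max(uv[1]-60,0); cv2.imwrite("pics/s3.png",cv2.convertScaleAbs(cv2.resize(d["pixels"][y0:y0+110,x0:x0+110],None,fx=4,fy=4,interpolation=cv2.INTER_CUBIC),alpha=1.5))
E
```

```text
tool_pos: [636.5, -9.6, 50.6]
ft_force: [1.2, -0.4, 4.8]
tool_pos: [632.4, -8.0, 50.6]
ft_force: [3.4, -0.8, 7.3]
```

View pics/s3.png

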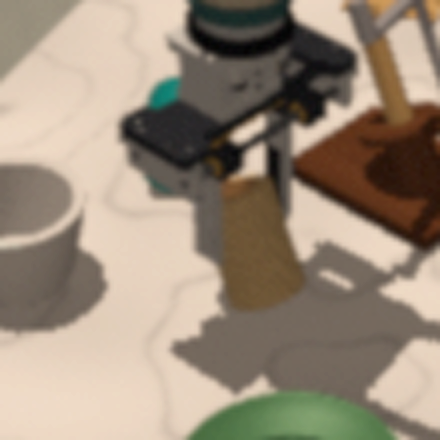

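The side view shows the roll's low edge resting on the worktop with the roll still leaning. I'll measure the tilt from depth with a cylinder fit.

```bash
cat > tilt.py <<'E'
from h import *
from cell import viewer
from scipy.optimize import least_squares
s,q,a=state(); plan([])
tx=np.array([np.cos(a),np.sin(a),0]);ty=np.array([np.sin(a),-np.cos(a),0]);G=q+[0,0,18.8]
X=[]
for n in ("scene","side"):
    d=viewer.capture(n);P=cloud(d).reshape(-1,3);h=cv2.cvtColor(d["pixels"],cv2.COLOR_BGR2HSV).reshape(-1,3)
    L=np.c_[(P-G)@tx,(P-G)@ty,P[:,2]-G[2]]
    m=(h[:,0]>8)&(h[:,0]<28)&(h[:,1]>80)&(abs(L[:,0])<60)&(abs(L[:,1])<34)&(L[:,2]>-68)&(L[:,2]<22); L=L[m]
    f=lambda p,L=L:np.hypot(L[:,0]*np.cos(p[0])-L[:,2]*np.sin(p[0])-p[1],L[:,1]-p[2])-30
    r=least_squares(f,[.2,0,0],loss="soft_l1"); print(n,len(L),"tilt",np.degrees(r.x[0]).round(1),r.x[1:].round(1),np.abs(r.fun).mean().round(2))
E
python3 -m creep '[[0.5,[0,0,0],0],[0.5,[0,0,0],0]]'|grep -E "tool_pos|ft"; python3 tilt.py
```

```text
tool_pos: [632.5, -8.0, 50.6]
ft_force: [3.1, -1.9, 7.7]
at [632.5  -8.   50.6] -0.321 F [ 3.1 -1.9  7.7] w 60.4
scene 481 tilt 21.8 [-1.5 -1.7] 4.01
side 448 tilt 21.3 [1.4 1.1] 2.7
```

```bash
python3 -m creep '[[0.5,[-0.3,0,0.1],0],[0.5,[-0.3,0,0.1],0],[0.5,[-0.3,0,0.1],0],[0.5,[0,0,0],0],[0.5,[0,0,0],0]]'|grep -E "tool_pos|ft"; python3 tilt.py
```

```text
tool_pos: [625.8, -5.6, 49.4]
ft_force: [3.6, -2.1, 14.6]
at [625.8  -5.6  49.4] -0.321 F [ 3.6 -2.1 14.6] w 60.5
scene 482 tilt 17.3 [-0.1 -2. ] 3.39
side 439 tilt 17.4 [2.9 1. ] 2.79
```

```bash
python3 -m creep '[[0.5,[-0.3,0,0.08],0],[0.5,[-0.3,0,0.1],0],[0.5,[-0.3,0,0.1],0],[0.5,[0,0,0],0],[0.5,[0,0,0],0]]'|grep -E "tool_pos|ft"; python3 tilt.py
```

```text
tool_pos: [616.3, -2.3, 46.6]
ft_force: [2.4, -0.4, 16.9]
at [616.3  -2.3  46.6] -0.321 F [ 2.4 -0.4 16.9] w 60.6
scene 461 tilt 12.2 [ 2.6 -2.5] 2.52
side 396 tilt 10.4 [4.5 1.3] 2.69
```

```bash
python3 -m creep '[[0.5,[-0.2,0,0.1],0],[0.5,[-0.2,0,0.1],0],[0.5,[0,0,0],0],[0.5,[0,0,0],0]]'|grep -E "tool_pos|ft"; python3 tilt.py;  python3 -m creep '[[0.5,[-0.1,0,0.1],0],[0.5,[-0.1,0,0.1],0],[0.5,[0,0,0],0],[0.5,[0,0,0],0]]'|grep -E "tool_pos|ft"; python3 tilt.py
```

```text
tool_pos: [612.5, -1.0, 45.0]
ft_force: [0.3, 0.1, 18.8]
at [612.5  -1.   45. ] -0.321 F [ 0.3  0.1 18.8] w 60.6
scene 461 tilt 9.0 [ 3.1 -2.6] 2.16
side 386 tilt 7.7 [5.1 1.3] 2.57
tool_pos: [610.7, -0.3, 43.9]
ft_force: [-1.8, -0.7, 24.3]
at [ 6.107e+02 -3.000e-01  4.390e+01] -0.321 F [-1.8 -0.7 24.3] w 60.9
scene 467 tilt 7.6 [ 3.5 -2.6] 2.1
side 384 tilt 6.2 [5.6 1.5] 2.81
```

```bash
python3 -m creep '[[0.5,[0,0,0.1],0],[0.5,[0,0,0.1],0],[0.5,[0,0,0],0],[0.5,[0,0,0],0]]'|grep -E "tool_pos|ft"; python3 -m creep '[[0.5,[0,0,0.1],0],[0.5,[0,0,0.1],0],[0.5,[0,0,0],0],[0.5,[0,0,0],0]]'|grep -E "tool_pos|ft"; python3 tilt.py
```

```text
tool_pos: [609.8, 0.0, 43.0]
ft_force: [-4.3, 0.4, 30.7]
tool_pos: [608.8, 0.3, 41.5]
ft_force: [-6.7, 1.9, 34.6]
at [6.088e+02 3.000e-01 4.150e+01] -0.321 F [-6.7  1.9 34.6] w 61.4
scene 450 tilt 5.7 [ 3.1 -2.7] 1.97
side 355 tilt 4.2 [5.4 1.8] 2.63
```

```bash
python3 -m creep '[[0.5,[0.1,0,-0.2],0],[0.5,[0.1,0,-0.2],0],[0.5,[0.1,0,-0.2],0],[0.5,[0,0,0],0],[0.5,[0,0,0],0]]'|grep -E "tool_pos|ft"; python3 tilt.py
```

```text
tool_pos: [609.3, 0.1, 42.0]
ft_force: [-1.0, 2.7, 11.4]
at [6.093e+02 1.000e-01 4.200e+01] -0.321 F [-1.   2.7 11.4] w 60.3
scene 456 tilt 6.4 [ 3.4 -2.7] 2.11
side 359 tilt 4.1 [5.1 1.4] 2.63
```

```bash
python3 -m creep '[[0.5,[0,0,-0.2],0],[0.5,[0,0,-0.15],0],[0.5,[0,0,0],0],[0.5,[0,0,0],0]]'|grep -E "tool_pos|ft"; python3 -m creep '[[0.67,[0,0,0],0],[0.67,[0,0,0],0],[0.67,[0,0,0],0],[0.67,[0,0,0],0]]'|grep -E "tool_pos|ft|width|grasp"; python3 tilt.py
```

```text
tool_pos: [606.7, -0.2, 42.4]
ft_force: [-0.1, -0.3, -0.2]
tool_pos: [607.2, -0.2, 42.8]
ft_force: [-0.5, -0.5, 0.3]
gripper_width: 63.1
grasp_force: 0.0
at [ 6.072e+02 -2.000e-01  4.280e+01] -0.321 F [-0.5 -0.5  0.3] w 63.1
scene 494 tilt 1.2 [-3.2 -2.4] 2.2
side 405 tilt -0.7 [-1.4  1.7] 2.9
```

The roll now stands upright on the worktop inside the loosened fingers. Regrasp and lift.

```bash
python3 -m creep '[[0.67,[-0.2,0,0],0],[0.67,[0,0,0],0],[0.5,[0,0,0],0],[0.5,[0,0,0],0],[0.5,[0,0,0],0],[0.5,[0,0,0],0],[0.5,[0,0,-1],0]]'|grep -E "tool_pos|ft|width|grasp";python3 -m creep '[[0.5,[0,0,-2],0],[0.5,[0,0,-3],0],[0.5,[0,0,-2],0],[0.5,[0,0,0],0],[0.5,[0,0,0],0]]'|grep -E "tool_pos|ft|width|grasp"; python3 tilt.py; python3 - <<'E'
from h import *
s,q,a=state(); plan([(514.5,170,q[2],a)])
E
```

```text
tool_pos: [603.5, 0.7, 51.2]
ft_force: [-0.5, -0.8, -3.0]
gripper_width: 60.8
grasp_force: 30.0
tool_pos: [606.1, 0.5, 124.0]
ft_force: [0.0, 0.0, -2.7]
gripper_width: 60.6
grasp_force: 30.0
at [6.061e+02 5.000e-01 1.240e+02] -0.321 F [ 0.   0.  -2.7] w 60.6
scene 554 tilt 0.2 [-1.2 -2.7] 1.89
side 439 tilt -0.9 [-0.6  1.8] 2.77
at [6.041e+02 6.000e-01 1.216e+02] -0.321 F [-0.  -0.5 -3.4] w 60.5
[-13.85, -13.24, -0.0] 0.0
```

```bash
python3 -m creep '[[0.5,[-2.3,-2.2,0],0],[0.5,[-2.3,-2.2,0],0],[0.5,[-2.3,-2.2,0],0],[0.5,[-2.3,-2.2,0],0],[0.5,[-2.3,-2.2,0],0],[0.5,[-2.3,-2.2,0],0],[0.5,[0,0,0],0],[0.5,[0,0,0],0]]'|grep -E "tool_pos|ft|width|grasp"
python3 - <<'E'
from h import *
from cell import viewer
s,q,a=state(); plan([(514.5,170,q[2],a)]); d=viewer.capture("wrist"); d["p"]=q;d["a"]=a; pickle.dump(d,open("w3.pkl","wb"))
c=cv2.resize(d["pixels"],None,fx=1.4,fy=1.4); cv2.imwrite("pics/w3.png",c)
E
```

```text
tool_pos: [514.0, 170.2, 121.3]
ft_force: [0.5, -0.6, -1.6]
gripper_width: 60.6
grasp_force: 30.0
at [514.  170.2 121.3] -0.318 F [ 0.5 -0.6 -1.6] w 60.6
[0.06, 0.0, -0.0] 0.0
```

View pics/w3.png

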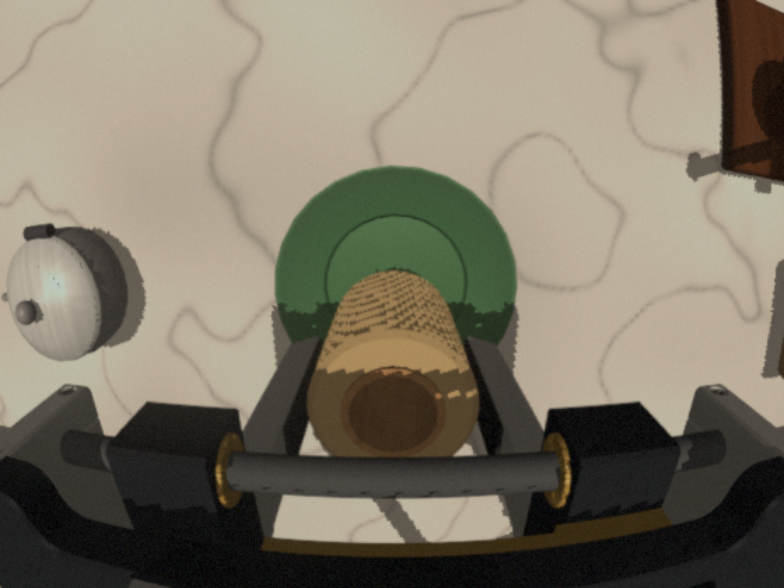

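The wrist view shows the saucer rim at left (276,275), right (516,275) and far (397,167) in the enlarged picture. I'll check the centre from these.

```bash
python3 - <<'E'
from h import *
d=load("w3"); P=np.array([wray(d,u/1.4,v/1.4,20) for u,v in ((276,275),(516,275),(397,167),(308,210),(487,210))])[:,:2]
A=np.c_[2*P,np.ones(len(P))]; x=np.linalg.lstsq(A,(P**2).sum(1),rcond=None)[0]; print(x[:2],np.sqrt(x[2]+x[:2]@x[:2])); print(np.hypot(*(P-x[:2]).T))
Pm=wray(d,397/1.4,167/1.4,20)[:2]; print("centre from far pt", Pm-80*np.array([np.cos(d['a']),np.sin(d['a'])]))
E
```

```text
[513.30198611 167.95722717] 78.28905210816428
[78.95308632 78.36630559 79.47425028 76.88565839 77.73962815]
centre from far pt [512.75375657 167.97380022]
```

```bash
python3 -m creep '[[0.5,[0.05,0.13,1.5],0],[0.5,[0,0,2],0],[0.5,[0,0,1.5],0],[0.5,[0,0,1],0],[0.5,[0,0,0.5],0],[0.5,[0,0,0.2],0],[0.5,[0,0,0],0],[0.5,[0,0,0],0]]'|grep -E "tool_pos|ft";python3 -m creep '[[0.5,[0,0,0.2],0],[0.5,[0,0,0.1],0],[0.5,[0,0,0],0]]'|grep -E "tool_pos|ft"
```

```text
tool_pos: [516.9, 167.7, 56.5]
ft_force: [-0.0, 1.0, -2.0]
tool_pos: [516.2, 168.0, 53.2]
ft_force: [-0.4, -0.8, -2.6]
```

```bash
python3 -m creep '[[0.5,[-0.1,0,0.1],0],[0.5,[0,0,0.1],0],[0.5,[0,0,0.1],0],[0.5,[0,0,0],0],[0.5,[0,0,0],0]]'|grep -E "tool_pos|ft";python3 -m creep '[[0.5,[0,0,0.05],0],[0.5,[0,0,0.05],0],[0.5,[0,0,0],0]]'|grep -E "tool_pos|ft"
```

```text
tool_pos: [515.1, 168.2, 49.9]
ft_force: [0.6, -0.9, -2.5]
tool_pos: [515.1, 168.2, 48.8]
ft_force: [-0.3, 0.3, -2.6]
```

```bash
python3 -m creep '[[0.5,[-0.1,0,0.05],0],[0.5,[0,0,0],0],[0.5,[0,0,0],0]]'|grep -E "tool_pos|ft";python3 -m creep '[[0.5,[0,0,0.05],0],[0.5,[0,0,0],0],[0.5,[0,0,0],0]]'|grep -E "tool_pos|ft";python3 -m creep '[[0.5,[0,0,0.05],0],[0.5,[0,0,0],0],[0.5,[0,0,0],0]]'|grep -E "tool_pos|ft"
```

```text
tool_pos: [514.0, 168.6, 48.4]
ft_force: [0.4, -0.3, -2.5]
tool_pos: [514.3, 168.6, 47.9]
ft_force: [-0.7, 0.5, -2.1]
tool_pos: [514.3, 168.5, 47.9]
ft_force: [-0.8, -0.1, 3.1]
```

Contact at the expected height. Releasing and retreating upward.

```bash
python3 -m creep '[[0.66,[0,0,0],0],[0.66,[0,0,0],0],[0.68,[0,0,0],0],[0.9,[0,0,0],0],[0.9,[0,0,0],0],[0.9,[0,0,0],0],[0.9,[0,0,0],0],[0.9,[0,0,0],0]]'|grep -E "tool_pos|ft|width";python3 -m creep '[[0.9,[0,0,-1],0],[0.9,[0,0,-2],0],[0.9,[0,0,-3],0],[0.9,[0,0,-4],0],[0.9,[0,0,-4],0],[0.9,[0,0,-4],0],[0.9,[0,0,0],0],[0.9,[0,0,0],0]]'|grep -E "clock|tool_pos|ft|width"
python3 - <<'E'
from h import *
from cell import viewer
from scipy.optimize import least_squares
C=[]
for n in ("scene","side"):
    d=viewer.capture(n);P=cloud(d);q=P.reshape(-1,3); m=(np.hypot(q[:,0]-514,q[:,1]-169)<45)&(q[:,2]>35)&(q[:,2]<140); q=q[m]
    w=q[q[:,2]<88]; f=least_squares(lambda p:np.hypot(w[:,0]-p[0]-p[2]*(w[:,2]-60),w[:,1]-p[1]-p[3]*(w[:,2]-60))-30,[514,169,0,0],loss="soft_l1")
    print(n,"roll xy",f.x.round(2),"top z",np.percentile(q[:,2],97))
    o=load(n)["pixels"].astype(int); C.append(d["pixels"])
cv2.imwrite("pics/final.png",np.hstack([cv2.resize(C[0][100:420,50:450],(400,320)),cv2.resize(C[1][100:420,130:530],(400,320))]))
E
```

```text
tool_pos: [514.2, 168.5, 47.4]
ft_force: [1.0, -0.4, 0.4]
gripper_width: 84.5
clock: 21.68
tool_pos: [515.7, 168.9, 230.9]
ft_force: [-0.1, -0.5, 0.1]
gripper_width: 84.8
scene roll xy [ 5.1416e+02  1.7178e+02  1.0000e-02 -1.0000e-02] top z 97.16609515428823
side roll xy [ 5.1453e+02  1.6736e+02 -3.0000e-02  4.0000e-02] top z 96.83856587513681
```

View pics/final.png

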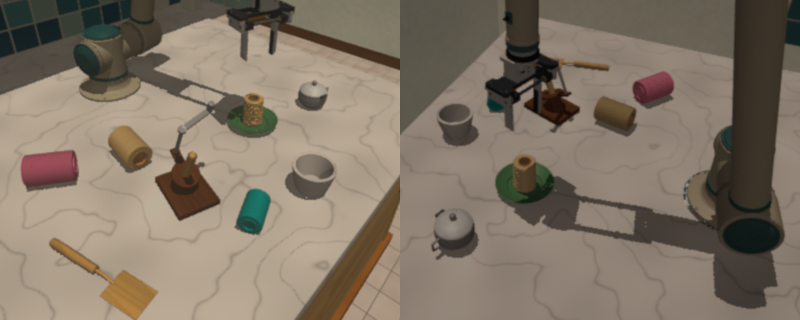

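The roll stands upright in the middle of the saucer (left panel 253,108; right panel 524,172). The gripper is clear and the mortar, bowl and spatula look undisturbed.

```bash
python3 -c "
from cell import ticket; print(ticket.finish_job())"
```

```text
the job is handed in; nothing more can be done
None
```

The job is handed in at about 22 s: the keeper is swung aside and the roll came off its spindle without forcing. It now stands upright and released in the middle of the saucer, after a brief stop on bare worktop to straighten its tilt.

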